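# Clamp a trail-sign board in the quick-release bench vise

## Robot

A 6-joint arm with a two-finger parallel gripper is mounted at the origin on the work surface. World frame = base frame: x ahead of the robot, y to its left, z up, the work surface at z = 0. Lengths are in m, angles in degrees, forces in N, time in s.
With the tool pointing down it reaches from about 0.25 to 0.725 m from the base axis. Payload 9.7 kg.
Tool frame: the origin (TCP) lies between the finger pads; the fingertips stand 19 mm ahead of it and the grasp point (between the pads) is the TCP; x points along the fingers, y is the direction in which the jaws open and shut, and the axes are right-handed (so a half turn about x gives the same grasp; the last joint's range is limited). The gripper opens to 85 mm and grips with 20 to 120 N. Pads are 22 mm wide; open, the fingers measure 114 mm over their backs; the gripper's body (76 mm by 85 mm) begins 54 mm behind the grasp point. The pads swing forward as they close: fully open they stand 13 mm farther back than shut.
Start: joints at [-72.193, 4.979, 10.078, 95.1, 0, 90], TCP at [0.168, -0.524, 0.25] pointing down, gripper open.
Joint ranges: [-179.16, 179.16], [-48.56, 103.87], [-65.8, 70.77], [-126.05, 130.52], [-82.76, 87.17], [-180, 180]. Speed limits (degrees/s): [127.2, 127.2, 147.25, 180, 180, 180].

## Interface

Orientations are given as [roll, pitch, yaw] about the fixed x, y, z axes, in that order (R = Rz(yaw) Ry(pitch) Rx(roll)).
In Python, from workcell import bot gives the robot as it stands. The module is installed in compiled form; this text tells all that it offers.
- The arm moves only by the shell command python3 -m handwheel 'ROWS' [FORCE]. ROWS is JSON, a list of rows, each a list of 7 numbers: the turn, a rotation vector about the tool's x, y, z in degrees, then the shift along the tool's x, y, z in m, then the closure, from -1 (fully open) to 1 (shut), so that 0 is half open. In form: [[ax, ay, az, dx, dy, dz, fingers], ...]. A call has 1 to 20 rows; each row is the pose to reach, as a shift and turn from the pose commanded when the call began, along the tool's axes at that moment; what a row does not reach only later rows make up. A row lasts 1/8 s, in which the tool goes at most 62.5 mm and 10.7 degrees, less where a joint would pass 70% of its speed; a pose out of reach is approached as far as the arm can. A call with a gripper value outside its range is refused whole. The fingers move at their own pace and stop on an object; FORCE is the grip in N (left out, the last holds). Time passes only in rows, so rows that repeat a pose let the fingers close. It gives the time, the measured TCP pose, the force and the opening at its end, in the units of the state.
- bot.get_obs(): the state, without advancing time (a new reading comes with each control period).
- bot.camera(name): name is "side" or "top" or "wrist"; returns a dict with "frame" (420x560x3 uint8, red, green, blue), "fx", "fy", "cx", "cy" (pixels), "R" (3x3) and "t" (3): a world point X has camera coordinates R X + t; the wrist camera has in their place "tool_from_camera" (4x4, takes a point from camera to tool coordinates, whose origin is the TCP and whose axes are the tool frame's). Camera axes: x right, y down, z forward; pixel columns grow to the right and rows downward; lengths in m; the calibration is good to about 2 mm. A picture is of the moment at which its call begins: read the wrist's pose just before it. There is no depth.
- bot.job_done(): hands the job in, once; it reports no verdict.
Trained networks look in a picture, given as the dict that the camera call returned (one of the last four; its "shot" number tells which), for a name from the list of things; names that differ only in an ending like _2 or _b are one class to them, and where a whole thing is asked for, a point or a joint stands for the part that bears it (a point fixed in the world has none). Each returns a list of dicts, best first, with "conf" (0 to 1); they miss things now and then, are a little off and sometimes report something else, mostly with a low value. They report only what shows in the picture. A call takes as long as a camera call.
- bot.look_for(name, picture): "bbox" ([left, top, width, height] as shares, 0 to 1, of the picture: columns of its width, rows of its height, round what is visible of it).
- bot.tip_of(name, picture): "centre" ([column, row] as shares, 0 to 1, of the picture: columns of its width, rows of its height: a listed point, or the origin of a listed thing).
The state is a dict: "time": time; "q": joint angles; "qd": joint speeds; "joint_efforts": joint torques, N m; "ee_pos": TCP position; "tcp_rot": TCP orientation; "wrist_force": force on the tool from outside, world axes, zero at the start; "torque": the same for the moment, N m; "opening": finger opening in m.
Only numpy, scipy, OpenCV 4.12 (cv2) and the standard library are available. Lean on these libraries where they do the work, as an engineer would, in place of code of your own. Each camera call takes 0.05 s, during which the arm holds its last target.

## Task

Clamp the white sign board that stands loose in the bench vise, ready for its top edge to be sanded: hold the red quick-release lever down while you slide the front jaw gently up against the board, let the lever spring back, then turn the tommy bar clockwise to screw the jaw up. Turning the loose screw takes about 7 N at the bar's ball; stop when it takes about 11 N, which holds the board firmly (14 N would dent it), and let go. Keep the gripper off the board's fresh paint and leave everything else on the bench where it is.

Things in the scene. Friction and masses are not known exactly. Their poses are not given: they have to be found in the camera images.
- vise: quick-release bench vise bolted to the bench, blue iron, jaws lined with wood, 180 mm wide, tops 180 mm up. Origin: on the bench under the clamping face of the rear (fixed) jaw, mid-width; x = closing direction (from handle to rear jaw), z up, y along the jaws. Bed x -250 to 100, y -70 to 70, 28 high, feet to y +-108; steel ways on it, tops 40 mm up; rear jaw x 0 to 48, buttress to 95
- front_jaw: front jaw, 35 mm thick, pushed by the screw out of the carriage behind it (blue block 50 mm along x, 90 wide, top 155 mm up; about 12 mm of bare screw between). Origin at bench height under its clamping face, mid-width; axes as the vise. Carriage and jaw slide along x with some 5 N of friction while the lever is down; else a half-nut locks the carriage and only the screw moves the jaw
- front_face (a point): middle of the upper edge of the front jaw's clamping face, 180 mm above the bench
- rear_face (a point): middle of the upper edge of the rear jaw's clamping face, 180 mm above the bench; axes as the vise (x = closing direction)
- release_lever (a joint): angle of the red quick-release lever: about 0 when up (below 0.1 counts as up), 0.31 fully down; sprung, takes 12 to 14 N at mid-pad. Below about 0.2 the half-nut still bites, so hold it nearly fully down while sliding. Let up, the half-nut drops between rack pins 6 mm apart: the jaw may shift back a few mm, so up to about a turn of the screw can run free before it bites. It rides on the carriage
- lever_pad (a point): middle of the red lever's flat top (42 mm along x, 36 along y), mid-width, 173 mm above the bench when up, 11 mm lower when fully down. The lever pivots 37 mm towards +x, under a blue lug whose face, 21 mm towards +x from this point and 16 mm higher than the pad, is there to be pushed on. A finger nearer the pivot must press harder
- handle (a joint): angle of screw and tommy bar about the vise's x axis; grows as it tightens (clockwise seen from the handle end: the top of the bar goes to the vise's -y side); at 0 ball A is straight up. Endless, 8 mm of jaw travel a turn. Friction 0.5 N m (7 N at the ball); every 100 N of clamping adds 0.13 N m; once gripped, each 0.1 rad adds roughly 40 N. Stays where it is left
- bar_centre (a point): middle of the tommy bar, on the screw axis, 130 mm above the bench, 70 mm in front (-x) of the carriage; the steel bar, 12 mm thick, turns in the upright plane across the screw axis
- ball_a (a point): centre of the black ball (22 mm) at end A of the tommy bar, 70 mm from bar_centre
- ball_b (a point): centre of the black ball (22 mm) at end B, opposite A. A ball is best pushed round its arc with the closed fingertips, from behind or from above (a pinched ball slips slowly); change balls each half turn
- board: white sign board, about 22 mm thick (hand-planed, not exact), 300 mm long (its y), 175 mm high, standing on edge on the steel ways (top edge 215 mm above the bench), up to some 11 mm off the rear jaw; origin in the middle of its underside, axes about as the vise. Do not touch it with the gripper
- paint_can: gallon paint can, 166 mm wide, 190 mm high, origin under its centre; to be left alone
- lunch_tub: white food tub with red lid, 130 x 170 x 59 mm; to be left alone
- screwdriver: screwdriver lying on the bench; to be left alone
- flat_brush: brush lying on the bench; to be left alone
- glue: yellow glue bottle, 56 mm wide, 150 mm high; to be left alone
- tape_measure: yellow tape measure, 70 x 35 x 65 mm; to be left alone
- spare_board: another white sign board lying flat, 140 x 320 x 22 mm; to be left alone
- sanding_block: cork sanding block, 65 x 110 x 34 mm, lying on the bench behind the rear jaw; to be left alone

How it is judged (in metres and radians):
On the way, in this order (a step that is already met when the one before it is completed fails the run):
1. with the lever held down, the front jaw is slid up to the board (jaws 26.5 mm apart or less) (value of joint release_lever above 0.15 rad and x of front_face in the frame of rear_face above -0.0265 m), for 0.1 s.
2. the lever is back up and the jaw screwed tight: it presses the board with more than 90 N (value of joint release_lever below 0.1 rad and contact force between board and front_jaw above 90 N), for 0.2 s.
At the end, for the whole second after the job is handed in: the board stands upright (within 0.05 rad) on the ways between the jaws, less than 25 mm from where it stood, pressed by the front jaw with 90 to 380 N; the lever is back up, the handle and board are at rest and the robot has let go (all of step 2 and contact force between board and front_jaw below 380 N and x of front_face in the frame of rear_face above -0.0265 m and velocity of joint handle between -0.1 and 0.1 rad/s and angle between board's own z axis and vertical below 0.05 rad and z of board in the frame of vise between 0.035 and 0.047 m and distance of board from where it was at the start of the episode below 0.025 m and linear speed of board below 0.01 m/s); the robot touches nothing.
It fails at once if the board is crushed: jaw force over 480 N (contact force between board and front_jaw above 480 N).
It fails at once if the jaw is rammed into the board: over 120 N on it while the lever is down (value of joint release_lever above 0.15 rad and contact force between board and front_jaw above 120 N).
It fails at once if the robot touches the painted board (contact force between any of the fingers, the arm and board above 2 N).
It fails at once if another thing on the bench is moved by more than 20 mm (distance of any of paint_can, lunch_tub, screwdriver, flat_brush, glue, tape_measure, spare_board, sanding_block from where it was at the start of the episode above 0.02 m).
It also fails if it takes over 72 s, if anything falls off the work surface, if the arm or the gripper's body presses on something with over 40 N, if the wrist force passes 120 N, or if a joint passes its speed limit or range.

## Working session

There is one attempt and no reset: what is moved stays moved. The work goes in short steps, Python scripts to look and compute and a shell command to move; the robot and the scene stay as the last step left them, time stands still between calls to the robot, and variables do not carry over. Pictures are saved under pics/ and viewed, and the job is handed in when it is done.

```bash
mkdir -p pics; ls
python3 - <<'E'
from workcell import bot
import cv2,json
print(bot.get_obs())
for n in ["side","top","wrist"]:
    p=bot.camera(n)
    cv2.imwrite(f"pics/a_{n}.png",p["frame"][:,:,::-1])
    print(n,{k:v for k,v in p.items() if k!="frame"})
    for nm in ["front_face","rear_face","lever_pad","bar_centre","ball_a","ball_b","board","vise"]:
        print(nm,[(d["conf"],[round(d["centre"][0]*560,1),round(d["centre"][1]*420,1)]) for d in bot.tip_of(nm,p)][:2])
E
```

```text
pics
{'time': 0.0, 'q': array([-7.21936715e+01,  5.01208834e+00,  1.00307998e+01,  9.51010794e+01,
       -1.11764511e-03,  9.00006131e+01]), 'qd': array([ 0.04071294,  0.00934997, -0.01105136,  0.01165434, -0.05174528,
        0.07251904]), 'joint_efforts': array([ 1.66430687e-03, -5.20389640e+01,  4.64805043e+01,  1.63925753e-02,
        9.71462782e-05,  1.76288773e-05]), 'ee_pos': array([ 0.16811362, -0.52343094,  0.24954086]), 'tcp_rot': array([-89.22199245,  89.91762448, 108.58372377]), 'wrist_force': array([-0.39847074, -0.19354824,  0.58763968]), 'torque': array([ 0.08767424, -0.01606303,  0.10454251]), 'opening': 0.08557467643550491}
side {'fx': 411.77230802711813, 'fy': 411.77230802711813, 'cx': 274.74114275312195, 'cy': 206.1260222289235, 'R': array([[ 0.45322052,  0.89126905, -0.01518689],
       [ 0.71940759, -0.37578085, -0.58415877],
       [-0.52634958,  0.25382718, -0.81149731]]), 't': array([-0.21777105, -0.26227255,  1.64365046]), 'shot': 1}
front_face [(0.96, [295.2, 206.4])]
rear_face [(0.96, [316.5, 200.3])]
lever_pad [(0.68, [297.3, 206.0]), (0.57, [267.9, 228.4
[... 832 characters left out ...]
 [309.1, 162.1]), (0.61, [310.7, 192.9])]
board [(0.66, [359.8, 186.7]), (0.56, [242.1, 171.8])]
vise [(0.74, [234.3, 175.6])]
wrist {'fx': 341.09795894449417, 'fy': 341.09795894449417, 'cx': 277.0477469856836, 'cy': 207.31158634365326, 'tool_from_camera': array([[ 9.75807485e-04, -2.86622554e-01,  9.58043088e-01,
        -1.22486039e-01],
       [ 9.99999400e-01,  7.56110306e-04, -7.92332456e-04,
        -3.96664377e-04],
       [-4.97285901e-04,  9.58043287e-01,  2.86623120e-01,
        -7.25440573e-02],
       [ 0.00000000e+00,  0.00000000e+00,  0.00000000e+00,
         1.00000000e+00]]), 'shot': 3}
front_face []
rear_face []
lever_pad []
bar_centre []
ball_a []
ball_b []
board []
vise []
```

View pics/a_side.png

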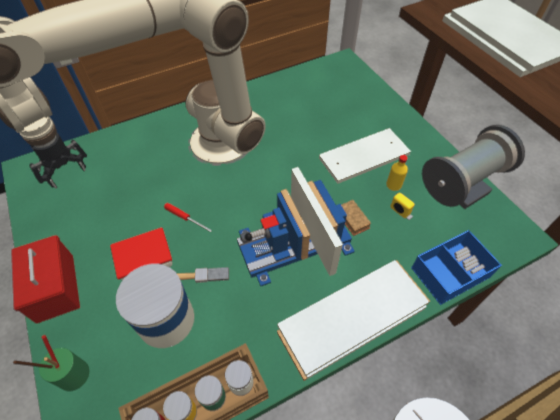

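View pics/a_top.png

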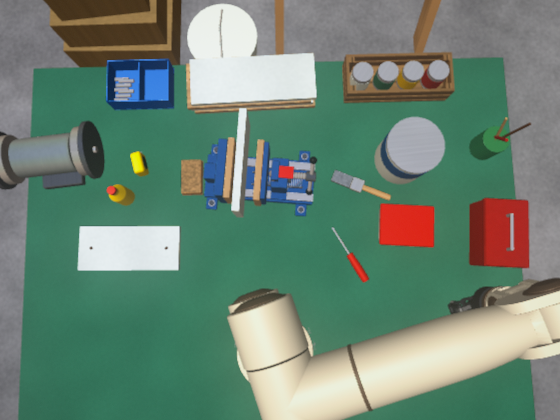

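View pics/a_wrist.png

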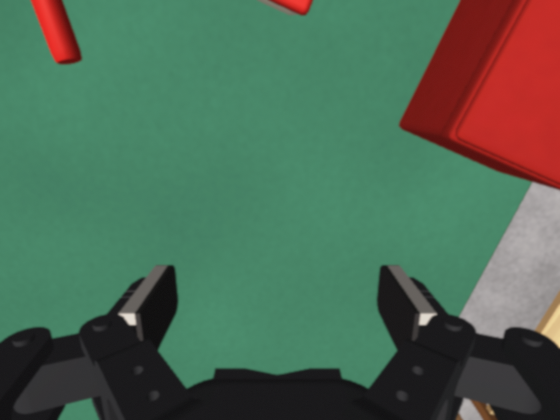

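```bash
cat > h.py <<'E'
import numpy as np, cv2
from scipy.spatial.transform import Rotation as Ro
def toolpose(o):
    return Ro.from_euler('xyz',o["tcp_rot"],degrees=True).as_matrix(),np.array(o["ee_pos"])
def cam(p,o=None):
    if "R" in p: return np.array(p["R"]),np.array(p["t"])
    T=np.array(p["tool_from_camera"]); R,t=toolpose(o)
    Rc=R@T[:3,:3]; c=R@T[:3,3]+t
    return Rc.T,-Rc.T@c
def ray(p,px,o=None):
    R,t=cam(p,o)
    d=R.T@np.array([(px[0]-p["cx"])/p["fx"],(px[1]-p["cy"])/p["fy"],1]); return -R.T@t,d
def atz(p,px,z,o=None):
    c,d=ray(p,px,o); return c+d*(z-c[2])/d[2]
def tri(rs):
    A=np.zeros((3,3));b=np.zeros(3)
    for c,d in rs:
        d=d/np.linalg.norm(d);M=np.eye(3)-np.outer(d,d);A+=M;b+=M@c
    X=np.linalg.solve(A,b)
    return X,[np.linalg.norm((np.eye(3)-np.outer(d,d)/(d@d))@(X-c)) for c,d in rs]
def proj(p,X,o=None):
    R,t=cam(p,o); c=R@np.asarray(X)+t
    return np.array([p["fx"]*c[0]/c[2]+p["cx"],p["fy"]*c[1]/c[2]+p["cy"]])
E
python3 - <<'E'
from h import *
from workcell import bot
s=bot.camera("side");t=bot.camera("top")
for n,a,b,z in [("front",(295.2,206.4),(255.6,167.2),.18),("rear",(316.5,200.3),(230,165.9),.18),("lever",(267.9,228.4),(284.9,171),.173),("barc",(241.9,236.5),(312.6,175.6),.13),("ball1",(240.8,238.5),(309.1,162.1),None),("ball2",(249,234.8),(310.7,192.9),None)]:
    print(n,tri([ray(s,a),ray(t,b)]), *( [atz(s,a,z),atz(t,b,z)] if z else []))
for nm,p,(x0,y0,x1,y1) in [("s",s,(225,160,365,290)),("t",t,(190,100,330,225))]:
    cv2.imwrite(f"pics/b_{nm}.png",cv2.resize(p["frame"][y0:y1,x0:x1,::-1],None,fx=5,fy=4.6,interpolation=cv2.INTER_CUBIC))
E
```

```text
front (array([0.54833608, 0.0379262 , 0.20103401]), [np.float64(0.001817891708854273), np.float64(0.0018178917088543303)]) [0.53478126 0.04387668 0.18      ] [0.55347809 0.04051056 0.18      ]
rear (array([0.55440322, 0.10966468, 0.19415649]), [np.float64(0.004394070911725108), np.float64(0.004394070911725158)]) [0.5445875  0.11148187 0.18      ] [0.55925079 0.11512026 0.18      ]
lever (array([ 0.54613262, -0.0492417 ,  0.14258385]), [np.float64(0.004137714509670083), np.float64(0.004137714509670108)]) [ 0.56273239 -0.06108144  0.173     ] [ 0.54143033 -0.04474594  0.173     ]
barc (array([ 0.53190309, -0.13040064,  0.13643319]), [np.float64(0.0023057561928254908), np.float64(0.002305756192825567)]) [ 0.52731812 -0.13141458  0.13      ] [ 0.53384166 -0.12871451  0.13      ]
ball1 (array([ 0.56191259, -0.13061477,  0.17287181]), [np.float64(0.014777293115407042), np.float64(0.014777293115407032)])
ball2 (array([ 0.49437056, -0.11210244,  0.07538301]), [np.float64(0.013925351675704552), np.float64(0.013925351675704589)])
```

```bash
ls pics
```

```text
a_side.png
a_top.png
a_wrist.png
b_s.png
b_t.png
```

View pics/b_s.png

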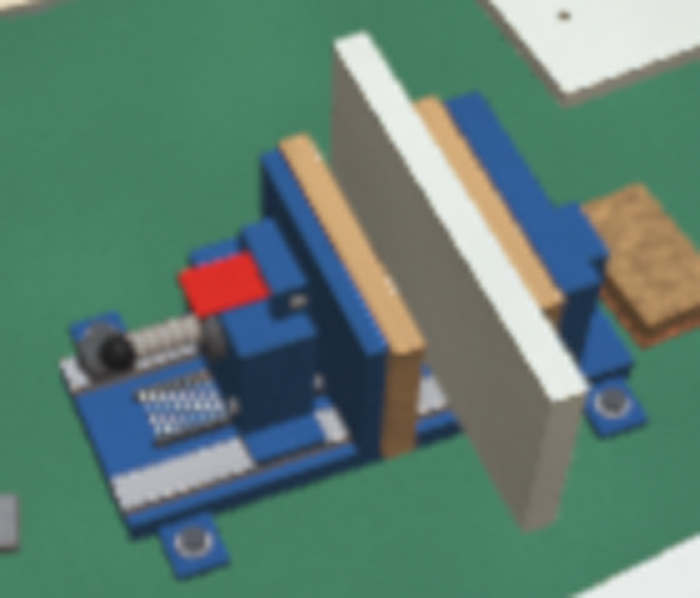

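View pics/b_t.png

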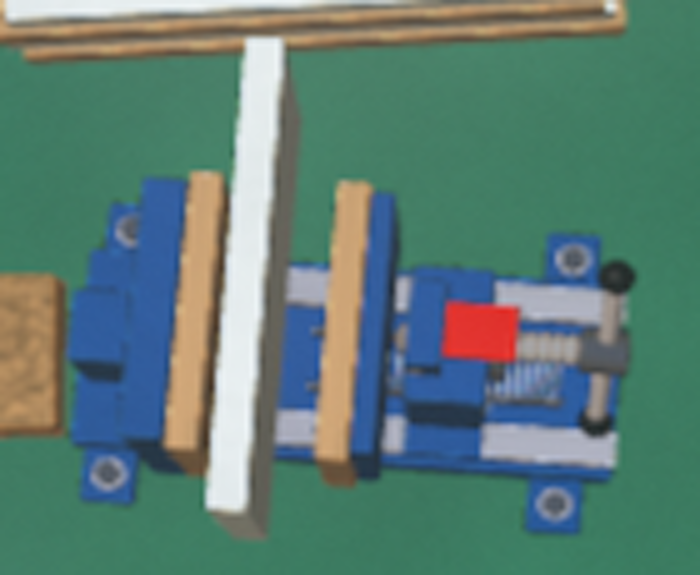

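Run:
```python
from h import *
from workcell import bot
o=bot.get_obs(); print(o["time"]); print(np.round(toolpose(o)[0],3))
s=bot.camera("side");t=bot.camera("top")
T=lambda a,b:(190+a/5,100+b/4.6)
S=lambda a,b:(225+a/5,160+b/4.6)
f=[atz(t,T(338,182),.18),atz(t,T(316,460),.18)]
r=[atz(t,T(223,173),.18),atz(t,T(198,452),.18)]
b=[atz(t,T(246,38),.215),atz(t,T(284,38),.215),atz(t,T(206,508),.215),atz(t,T(246,512),.215)]
print("front",f,"len",np.linalg.norm(f[0]-f[1]));print("rear",r,np.linalg.norm(r[0]-r[1]));print("board",b)
for n,q in [("f",f),("r",r),("b",[b[1],b[3]])]:
    d=q[0]-q[1]; print(n,"yaw dev",np.degrees(np.arctan2(d[1],d[0])),(q[0]+q[1])/2)
# side: front face edge: right edge of front wood top (310,140)-(425,350); 
fs=[atz(s,S(310,138),.18),atz(s,S(424,350),.18)]
rs=[atz(s,S(565,300),.18)]
print("side front",fs,sum(fs)/2,"rear end",rs)
# lever red pad corners top
pc=[T(445,302),T(520,308),T(516,362),T(443,356)]
P=[atz(t,q,.173) for q in pc]; print("pad top",np.mean(P,0),P)
pc=[S(180,272),S(243,254),S(270,290),S(196,316)]
P=[atz(s,q,.173) for q in pc]; print("pad side",np.mean(P,0))
# bolts
for q in [(573,260),(554,503),(108,472)]: print("bolt",atz(t,T(*q),.02))
for q in [(193,542),(614,402)]: print("bolt s",atz(s,S(*q),.02))
print("ball1", tri([ray(t,T(617,275)),ray(s,S(117,352))]))
print("hub", tri([ray(t,T(604,351)),ray(s,S(97,352))]))
print("ball2 at z .08", atz(t,T(596,424),.08))
```

```text
1.45
[[-0.     0.306 -0.952]
 [-0.    -0.952 -0.306]
 [-1.     0.     0.   ]]
front [array([0.63606131, 0.03303846, 0.18      ]), array([0.45708641, 0.04930788, 0.18      ])] len 0.1797128533600881
rear [array([0.64370544, 0.10054871, 0.18      ]), array([0.46389659, 0.1174515 , 0.18      ])] 0.18060157395038404
board [array([0.72076167, 0.08305305, 0.215     ]), array([0.72019408, 0.06109863, 0.215     ]), array([0.42415183, 0.10992159, 0.215     ]), array([0.42112465, 0.08749306, 0.215     ])]
f yaw dev -5.194104725709542 [0.54657386 0.04117317 0.18      ]
r yaw dev -5.37026235617956 [0.55380101 0.10900011 0.18      ]
b yaw dev -5.0435823676258105 [0.57065937 0.07429584 0.215     ]
side front [array([0.46870996, 0.05127854, 0.18      ]), array([0.64480304, 0.0309047 , 0.18      ])] [0.5567565  0.04109162 0.18      ] rear end [array([0.65040998, 0.12108762, 0.18      ])]
pad top [ 0.53786633 -0.04845199  0.173     ] [array([ 0.55782633, -0.02788562,  0.173     ]), array([ 0.55280718, -0.07173869,  0.173     ]), array([ 0.51793692, -0.06836363,  0.173     ]), array([ 0.52289489, -0.02582   ,  0.173     ])]
pad side [ 0.54331803 -0.04634495  0.173     ]
bolt [ 0.61870902 -0.11343645  0.02      ]
bolt [ 0.44530084 -0.09553915  0.02      ]
bolt [0.47448691 0.19151959 0.02      ]
bolt s [ 0.62845263 -0.1133851   0.02      ]
bolt s [0.65677418 0.17468256 0.02      ]
ball1 (array([ 0.56991291, -0.12690162,  0.18778181]), [np.float64(0.001290065805217866), np.float64(0.001290065805217887)])
hub (array([ 0.53143478, -0.12405118,  0.13051244]), [np.float64(0.0009214750754302113), np.float64(0.0009214750754301682)])
ball2 at z .08 [ 0.49127646 -0.1202608   0.08      ]
```

```bash
cat >> h.py <<'E'
VX=np.array([0.091,0.9958,0.]); VY=np.array([-0.9958,0.091,0.])
def want(tip,tilt=0,lean=0,fz=-1):
    """tool rotation + tcp: tool x down, tool z = fz*VX; tilt leans fingertips to +VX, lean leans fingertips to -VY(+x world)"""
    x=np.array([0,0,-1.]); z=fz*VX; y=np.cross(z,x); R=np.c_[x,y,z]
    R=Ro.from_rotvec(-VY*np.radians(tilt)).as_matrix()@R
    R=Ro.from_rotvec(VX*np.radians(-lean)).as_matrix()@R
    return R,np.asarray(tip)-0.019*R[:,0]
def rel(Rc,pc,R,p):
    return np.r_[np.degrees(Ro.from_matrix(Rc.T@R).as_rotvec()),Rc.T@(p-pc)]
E
python3 - <<'E'
from h import *
from workcell import bot
o=bot.get_obs();Rc,pc=toolpose(o)
for tip in [(0.45,-0.15,.26),(.540,-.048,.213)]:
    R,p=want(tip,15); print(np.round(R,2).tolist(),p,np.round(rel(Rc,pc,R,p),4))
E
```

```text
[[0.02, 1.0, -0.09], [0.26, -0.09, -0.96], [-0.97, -0.0, -0.26]] [ 0.4495525  -0.15489691  0.27835266] [-6.65695e+01  1.32440e+01 -8.75990e+00 -2.81000e-02 -2.65000e-01
 -3.80600e-01]
[[0.02, 1.0, -0.09], [0.26, -0.09, -0.96], [-0.97, -0.0, -0.26]] [ 0.5395525  -0.05289691  0.23135266] [-6.65695e+01  1.32440e+01 -8.75990e+00  1.89000e-02 -3.34600e-01
 -4.97500e-01]
```

```bash
python3 -m handwheel '[[-66.57,13.24,-8.76,-0.028,-0.265,-0.381,1],[-66.57,13.24,-8.76,-0.028,-0.265,-0.381,1],[-66.57,13.24,-8.76,-0.028,-0.265,-0.381,1],[-66.57,13.24,-8.76,-0.028,-0.265,-0.381,1],[-66.57,13.24,-8.76,-0.028,-0.265,-0.381,1],[-66.57,13.24,-8.76,-0.028,-0.265,-0.381,1],[-66.57,13.24,-8.76,-0.028,-0.265,-0.381,1],[-66.57,13.24,-8.76,-0.028,-0.265,-0.381,1],[-66.57,13.24,-8.76,0.019,-0.335,-0.498,1],[-66.57,13.24,-8.76,0.019,-0.335,-0.498,1],[-66.57,13.24,-8.76,0.019,-0.335,-0.498,1],[-66.57,13.24,-8.76,0.019,-0.335,-0.498,1]]' 40
python3 - <<'E'
from h import *
from workcell import bot
o=bot.get_obs();p=bot.camera("wrist");s=bot.camera("side");t=bot.camera("top")
print(o["ee_pos"],np.round(toolpose(o)[0],3).tolist(),o["wrist_force"],o["q"],o["opening"])
R,tc=toolpose(o); tip=tc+0.019*R[:,0]; print("tip",tip,proj(p,tip,o))
print("pad proj",proj(p,[.54,-.048,.173],o), "lug", proj(p,np.array([.54,-.048,.189])+.021*VX,o))
for n in ["lever_pad","front_face","bar_centre","ball_a"]: print(n,[(d["conf"],d["centre"][0]*560,d["centre"][1]*420) for d in bot.tip_of(n,p)])
cv2.imwrite("pics/c_w.png",p["frame"][:,:,::-1])
cv2.imwrite("pics/c_s.png",cv2.resize(s["frame"][150:300,190:370,::-1],None,fx=4,fy=4,interpolation=cv2.INTER_CUBIC))
cv2.imwrite("pics/c_t.png",cv2.resize(t["frame"][100:240,190:350,::-1],None,fx=4,fy=4,interpolation=cv2.INTER_CUBIC))
E
```

```text
time: 3.05
ee_pos: [0.5399, -0.0516, 0.2307]
tcp_rot: [-179.7, 75.0, 85.2]
wrist_force: [-1.3, -0.0, 0.2]
opening: -0.0002
[ 0.53991134 -0.05162019  0.23068777] [[0.022, 0.996, -0.086], [0.258, -0.089, -0.962], [-0.966, -0.001, -0.259]] [-1.28335922 -0.00147351  0.18477894] [-12.68081786   4.8371625    6.73203652  93.98976343  14.84711845
  82.16673988] -0.00019793951111166504
tip [ 0.54032511 -0.04672299  0.2123344 ] [277.96990759 271.31269643]
pad proj [277.63525191 258.8393337 ] lug [277.68987307 224.44392041]
lever_pad [(0.86, 276.976, 259.014)]
front_face [(0.56, 278.376, 94.206)]
bar_centre [(0.78, 275.408, 350.616), (0.24, 278.712, 255.61200000000002)]
ball_a []
```

View pics/c_w.png

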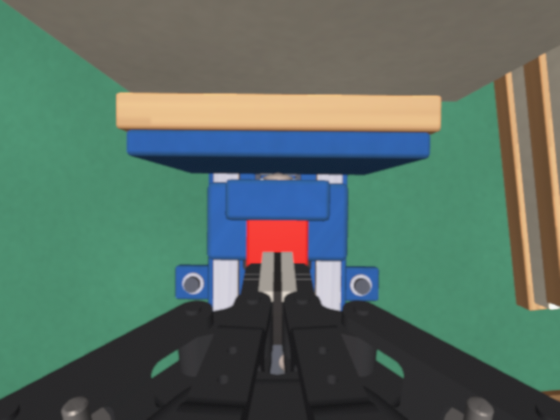

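View pics/c_s.png

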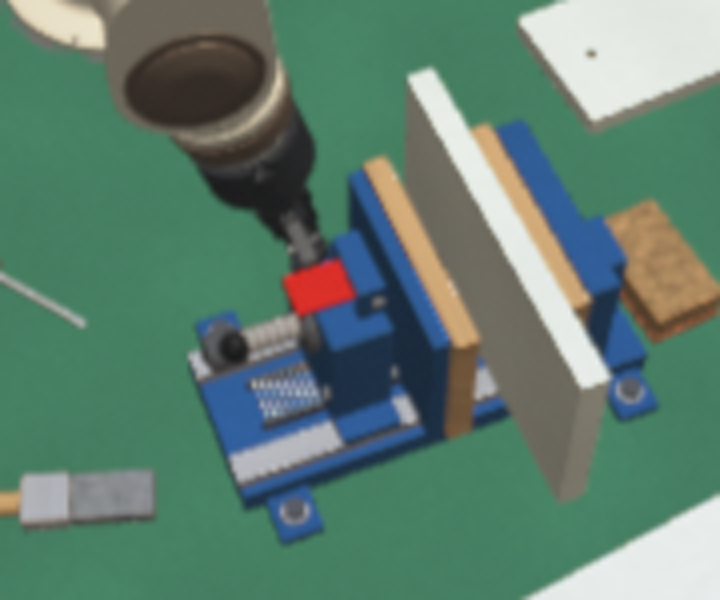

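View pics/c_t.png

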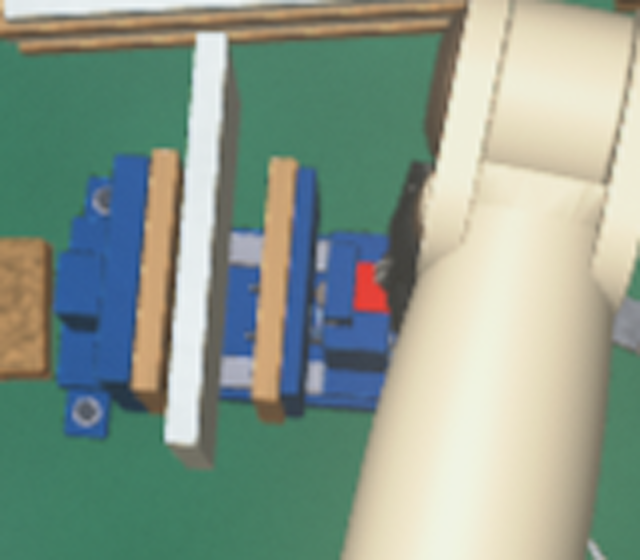

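```bash
python3 -m handwheel '[[0,0,0,0.0328,0,0.0088,1],[0,0,0,0.0386,0,0.0104,1],[0,0,0,0.0425,0,0.0114,1],[0,0,0,0.0464,0,0.0124,1],[0,0,0,0.0464,0,0.0124,1]]'
python3 - <<'E'
from h import *
from workcell import bot
o=bot.get_obs();R,tc=toolpose(o);print("tip",tc+.019*R[:,0],o["wrist_force"])
E
```

```text
time: 4.03
ee_pos: [0.5399, -0.0529, 0.1854]
tcp_rot: [179.6, 75.0, 84.3]
wrist_force: [-3.7, -1.5, 9.9]
opening: -0.0002
tip [ 0.54043115 -0.04801925  0.16700273] [-3.68653043 -1.45471367  9.92818068]
```

```bash
python3 -m handwheel '[[0,0,0,0.003,0,0.0008,1],[0,0,0,0.0058,0,0.0016,1],[0,0,0,0.0077,0,0.0021,1],[0,0,0,0.0077,0,0.0021,1]]'
python3 - <<'E'
from h import *
from workcell import bot
o=bot.get_obs();R,tc=toolpose(o);print("tip",tc+.019*R[:,0],o["wrist_force"])
p=bot.camera("wrist")
cv2.imwrite("pics/d_w.png",p["frame"][:,:,::-1])
E
```

```text
time: 4.53
ee_pos: [0.5401, -0.0521, 0.1791]
tcp_rot: [179.2, 74.9, 84.0]
wrist_force: [-5.0, 2.0, 18.4]
opening: 0.0
tip [ 0.54060168 -0.04717702  0.16073591] [-4.9746683   2.02917933 18.39148568]
```

View pics/d_w.png

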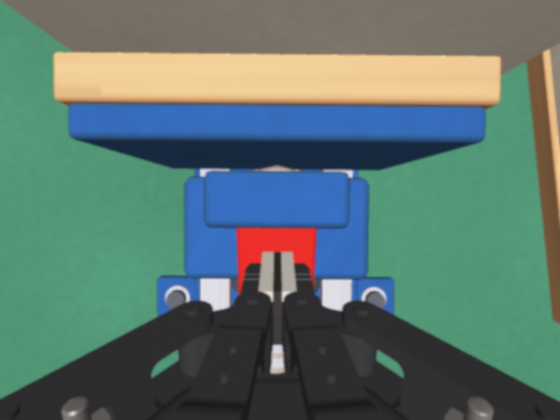

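```bash
python3 -m handwheel '[[0,0,0,0.0016,0,-0.0027,1],[0,0,0,0.0031,0,-0.0055,1],[0,0,0,0.0038,0,-0.0084,1],[0,0,0,0.0046,0,-0.0113,1],[0,0,0,0.0050,0,-0.0131,1]]'
python3 - <<'E'
from h import *
from workcell import bot
o=bot.get_obs();R,tc=toolpose(o);print("tip",tc+.019*R[:,0],o["wrist_force"])
p=bot.camera("wrist")
cv2.imwrite("pics/e_w.png",p["frame"][:,:,::-1])
E
```

```text
time: 5.2
ee_pos: [0.5415, -0.039, 0.1789]
tcp_rot: [178.8, 75.0, 83.6]
wrist_force: [-8.9, -4.7, 27.0]
opening: -0.0001
tip [ 0.54202461 -0.03409494  0.16054634] [-8.92685577 -4.6991755  27.02720245]
```

View pics/e_w.png

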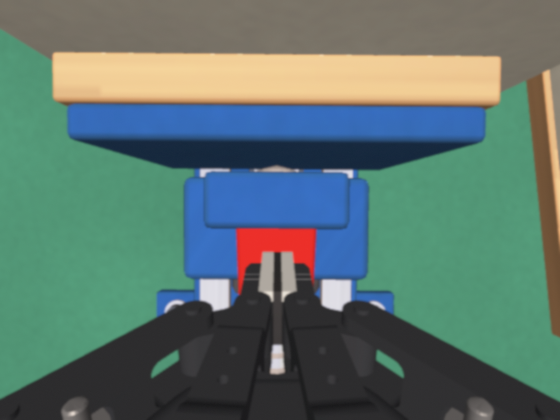

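```bash
python3 -m handwheel '[[0,0,0,0.0005,-0.0005,-0.0029,1],[0,0,0,0.0013,-0.001,-0.0058,1],[0,0,0,0.0021,-0.0015,-0.0087,1],[0,0,0,0.0029,-0.0015,-0.0116,1],[0,0,0,0.0037,-0.0015,-0.0145,1],[0,0,0,0.0045,-0.0015,-0.0174,1]]'
python3 - <<'E'
from h import *
from workcell import bot
o=bot.get_obs();R,tc=toolpose(o);print("tip",tc+.019*R[:,0],o["wrist_force"])
E
```

```text
time: 6.0
ee_pos: [0.5429, -0.0213, 0.179]
tcp_rot: [178.3, 75.0, 83.0]
wrist_force: [-1.4, -5.4, 23.1]
opening: 0.0001
tip [ 0.54348524 -0.01639025  0.16063916] [-1.36809264 -5.39186002 23.11543349]
```

```bash
python3 -m handwheel '[[0,0,0,0.0004,0,-0.0015,1],[0,0,0,0.0008,0,-0.003,1],[0,0,0,0.0012,0,-0.0045,1],[0,0,0,0.0016,0,-0.006,1],[0,0,0,0.002,0,-0.0075,1]]'
python3 - <<'E'
from h import *
from workcell import bot
o=bot.get_obs();R,tc=toolpose(o);print("tip",tc+.019*R[:,0],o["wrist_force"])
p=bot.camera("wrist")
cv2.imwrite("pics/f_w.png",p["frame"][:,:,::-1])
E
```

```text
time: 6.62
ee_pos: [0.5436, -0.0141, 0.179]
tcp_rot: [178.2, 75.1, 83.0]
wrist_force: [-1.9, -7.9, 22.3]
opening: 0.0001
tip [ 0.54419456 -0.00923053  0.16062105] [-1.86131554 -7.92527285 22.33945114]
```

View pics/f_w.png

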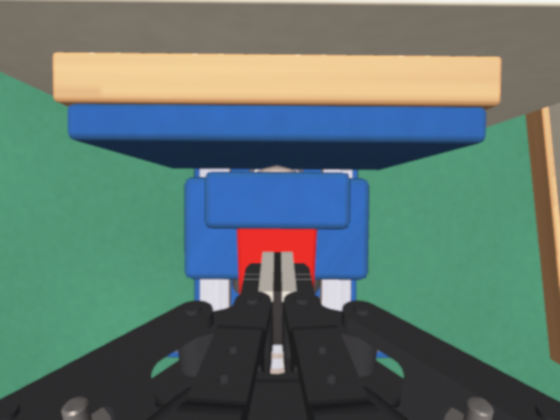

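```bash
python3 -m handwheel '[[0,0,0,0.0003,0,-0.0012,1],[0,0,0,0.0006,0,-0.0024,1],[0,0,0,0.0009,0,-0.0036,1],[0,0,0,0.0012,0,-0.0048,1],[0,0,0,0.0015,0,-0.0058,1]]'
python3 - <<'E'
from h import *
from workcell import bot
o=bot.get_obs();R,tc=toolpose(o);print("tip",tc+.019*R[:,0],o["wrist_force"])
E
```

```text
time: 7.3
ee_pos: [0.5442, -0.0081, 0.179]
tcp_rot: [178.2, 75.1, 83.0]
wrist_force: [-1.9, -8.2, 23.7]
opening: 0.0001
tip [ 0.5447865 -0.0032726  0.1606425] [-1.93450184 -8.19403294 23.73885277]
```

```bash
python3 -m handwheel '[[0,0,0,0.0002,0,-0.001,1],[0,0,0,0.0005,0,-0.002,1],[0,0,0,0.0008,0,-0.003,1]]'
python3 - <<'E'
from h import *
from workcell import bot
o=bot.get_obs();R,tc=toolpose(o);print("tip",tc+.019*R[:,0],o["wrist_force"])
s=bot.camera("side");t=bot.camera("top")
cv2.imwrite("pics/g_s.png",cv2.resize(s["frame"][150:300,190:370,::-1],None,fx=4,fy=4,interpolation=cv2.INTER_CUBIC))
cv2.imwrite("pics/g_t.png",cv2.resize(t["frame"][100:240,190:350,::-1],None,fx=4,fy=4,interpolation=cv2.INTER_CUBIC))
E
```

```text
time: 7.68
ee_pos: [0.5444, -0.0069, 0.179]
tcp_rot: [178.2, 75.3, 82.9]
wrist_force: [-4.6, -22.7, 25.4]
opening: -0.0003
tip [ 0.54495541 -0.00211747  0.1605837 ] [ -4.55140478 -22.69285159  25.37904697]
```

View pics/g_t.png

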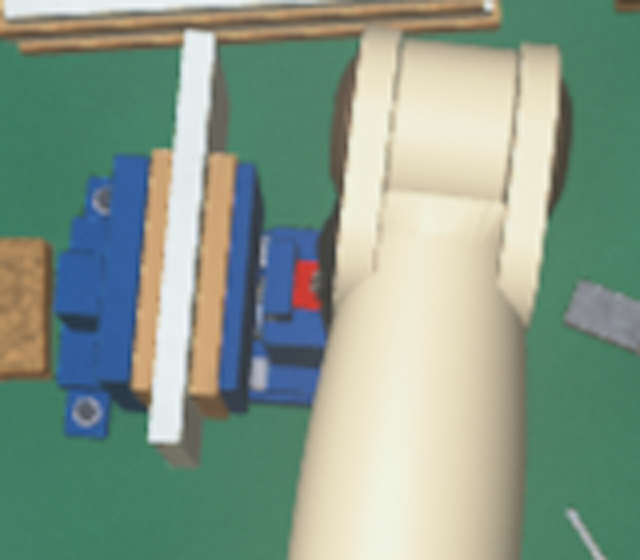

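View pics/g_s.png

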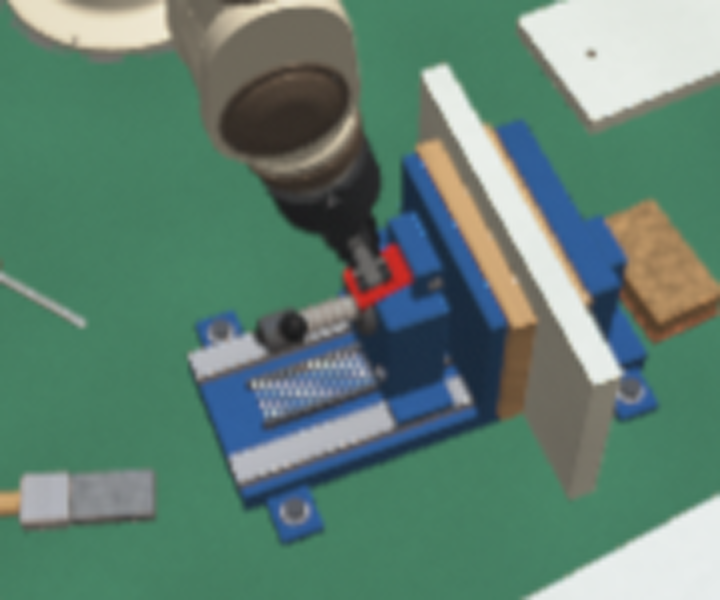

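```bash
python3 -m handwheel '[[0,0,0,0,0,0,1],[0,0,0,-0.005,0,-0.0013,1],[0,0,0,-0.010,0,-0.0026,1],[0,0,0,-0.015,0,-0.004,1],[0,0,0,-0.020,0,-0.0052,1],[0,0,0,-0.040,0,-0.006,1],[0,0,0,-0.060,0,-0.005,1],[0,0,0,-0.060,0,-0.005,1]]'
python3 - <<'E'
from h import *
from workcell import bot
o=bot.get_obs();R,tc=toolpose(o);print("tip",tc+.019*R[:,0],o["wrist_force"],o["q"])
p=bot.camera("wrist");s=bot.camera("side");t=bot.camera("top")
cv2.imwrite("pics/i_w.png",p["frame"][:,:,::-1])
cv2.imwrite("pics/i_s.png",cv2.resize(s["frame"][150:300,190:370,::-1],None,fx=4,fy=4,interpolation=cv2.INTER_CUBIC))
cv2.imwrite("pics/i_t.png",cv2.resize(t["frame"][100:240,190:350,::-1],None,fx=4,fy=4,interpolation=cv2.INTER_CUBIC))
for nm,pp in (("w",p),("s",s),("t",t)):
  for n in ["lever_pad","front_face","bar_centre","ball_a"]: print(nm,n,[(d["conf"],d["centre"][0]*560,d["centre"][1]*420) for d in bot.tip_of(n,pp)])
E
```

```text
time: 8.78
ee_pos: [0.5423, -0.0144, 0.2344]
tcp_rot: [179.6, 75.0, 84.4]
wrist_force: [0.0, 0.5, -0.7]
opening: -0.0004
tip [ 0.54275554 -0.00955217  0.21605168] [ 0.01640025  0.46459493 -0.67216254] [-8.80260976  3.70647969  5.9531839  93.10953019 14.96987569 86.30370812]
w lever_pad [(0.7, 278.99199999999996, 243.306)]
w front_face [(0.56, 278.208, 79.21199999999999)]
w bar_centre [(0.86, 278.488, 341.082)]
w ball_a [(0.53, 237.77599999999998, 312.312)]
s lever_pad [(0.48, 284.98400000000004, 221.298)]
s front_face [(0.83, 310.8, 204.708)]
s bar_centre [(0.68, 253.12, 231.42000000000002), (0.67, 259.224, 232.512)]
s ball_a [(0.62, 254.296, 235.494), (0.49, 261.128, 233.016)]
t lever_pad [(0.48, 268.408, 170.688)]
t front_face [(0.68, 239.68, 165.018), (0.67, 125.104, 197.904)]
t bar_centre [(0.17, 346.08, 253.092)]
t ball_a [(0.52, 129.024, 246.414)]
```

View pics/i_w.png

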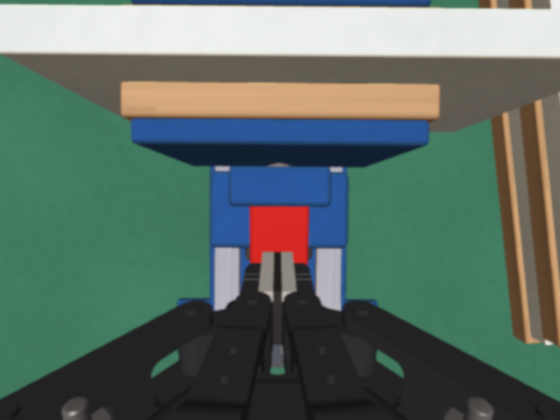

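View pics/i_s.png

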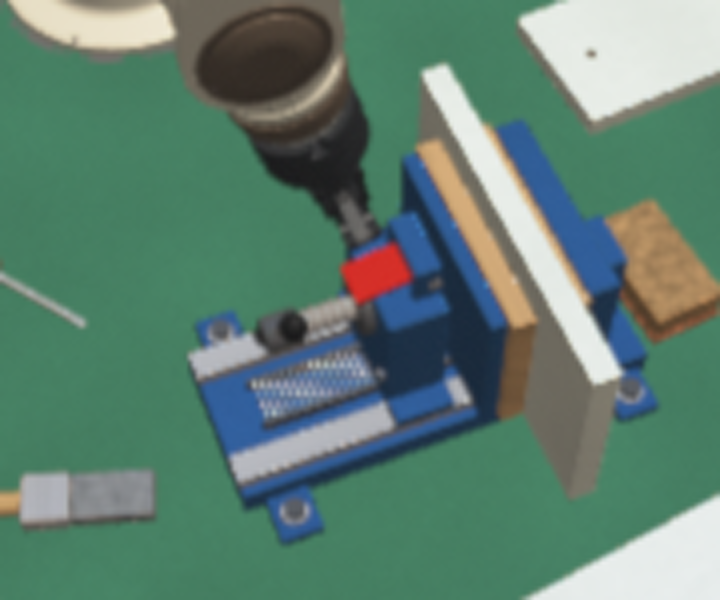

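View pics/i_t.png

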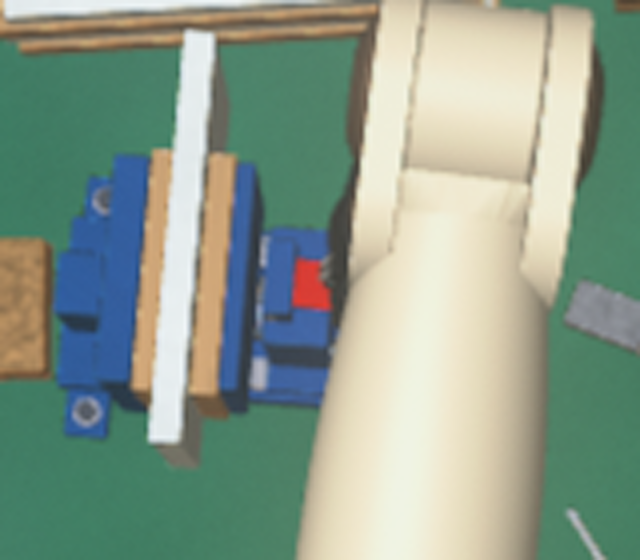

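Run:
```python
from h import *
from workcell import bot
o=bot.get_obs();Rc,pc=toolpose(o)
s=bot.camera("side")
b=atz(s,(190+293/4,150+326/4),.1878); print("ball1",b, "was", atz(s,(225+117/5,160+352/4.6),.1878))
hub=np.array([.5314,-.1241,.13])+.045*VX
for th in (34,45,90,130): print(th,hub+.07*(np.sin(np.radians(th))*-VY+np.cos(np.radians(th))*np.array([0,0,1])))
for tip in [hub-VY*.055+[0,0,.11],hub-VY*.055+[0,0,.075]]:
    R,p=want(tip,0); print(tip,np.round(rel(Rc,pc,R,p),4))
```

```text
ball1 [ 0.57467106 -0.08126446  0.1878    ] was [ 0.57034644 -0.1256864   0.1878    ]
34 [ 0.5744741  -0.08285106  0.18803263]
45 [ 0.58478459 -0.08379327  0.17949747]
90 [ 0.605201 -0.085659  0.13    ]
130 [ 0.58889289 -0.0841687   0.08500487]
[ 0.590264 -0.084294  0.24    ] [-1.50000e-03 -1.49919e+01 -1.40000e-03 -4.17000e-02  5.46000e-02
  5.64000e-02]
[ 0.590264 -0.084294  0.205   ] [-1.50000e-03 -1.49919e+01 -1.40000e-03 -7.90000e-03  5.46000e-02
  6.54000e-02]
```

Run:
```python
from h import *
from workcell import bot
o=bot.get_obs();Rc,pc=toolpose(o)
hub=np.array([.5355,-.0793,.13])
for tip in [hub-VY*.036+[0,0,.10],hub-VY*.036+[0,0,.078]]:
    R,p=want(tip,0); print(tip,np.round(rel(Rc,pc,R,p),4))
```

```text
[ 0.5713488 -0.082576   0.23     ] [-1.0000e-04 -1.4991e+01 -2.9000e-03 -3.2000e-02  3.5600e-02  5.9000e-02]
[ 0.5713488 -0.082576   0.208    ] [-1.0000e-04 -1.4991e+01 -2.9000e-03 -1.0800e-02  3.5600e-02  6.4700e-02]
```

```bash
python3 -m handwheel '[[0,-7,0,-0.035,0.02,0.035,1],[0,-15,0,-0.035,0.0356,0.059,1],[0,-15,0,-0.032,0.0356,0.059,1],[0,-15,0,-0.0108,0.0356,0.0647,1],[0,-15,0,-0.0108,0.0356,0.0647,1]]'
python3 - <<'E'
from h import *
from workcell import bot
o=bot.get_obs();R,tc=toolpose(o);tip=tc+.019*R[:,0];print("tip",tip,o["wrist_force"])
p=bot.camera("wrist");s=bot.camera("side")
hub=np.array([.5355,-.0793,.13])
d=tip-hub;print("rel: out",-d@VY,"along",d@VX,"up",d[2])
for nm,pp in (("w",p),("s",s)):
  print(nm,"ball pred",proj(pp,hub+.0391*-VY+[0,0,.058],o),"tip",proj(pp,tip,o))
  for n in ["bar_centre","ball_a"]: print(nm,n,[(d["conf"],d["centre"][0]*560,d["centre"][1]*420) for d in bot.tip_of(n,pp)])
cv2.imwrite("pics/j_w.png",p["frame"][:,:,::-1])
cv2.imwrite("pics/j_s.png",cv2.resize(s["frame"][150:300,190:370,::-1],None,fx=4,fy=4,interpolation=cv2.INTER_CUBIC))
E
```

```text
time: 10.2
ee_pos: [0.5701, -0.0818, 0.2252]
tcp_rot: [-128.8, 89.7, 136.0]
wrist_force: [0.1, -0.1, 0.4]
opening: 0.0002
tip [ 0.5700603  -0.08171126  0.20624961] [ 0.06499921 -0.11108442  0.37925493]
rel: out 0.03463457157019665 along 0.0007438527358825714 up 0.07624960536484743
w ball pred [286.71875461 256.61409557] tip [277.86666718 271.84176682]
w bar_centre [(0.69, 226.912, 217.182)]
w ball_a [(0.92, 193.592, 196.812), (0.64, 284.2, 256.116)]
s ball pred [262.70610008 231.61991813] tip [262.13766853 226.81505177]
s bar_centre [(0.64, 256.81600000000003, 233.016)]
s ball_a [(0.53, 257.992, 230.11800000000002), (0.46, 255.08, 232.09199999999998)]
```

View pics/j_w.png

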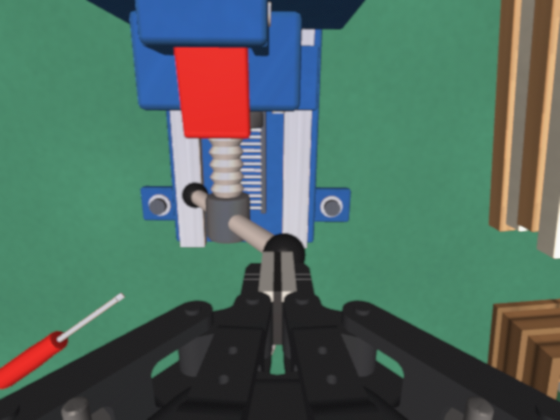

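View pics/j_s.png

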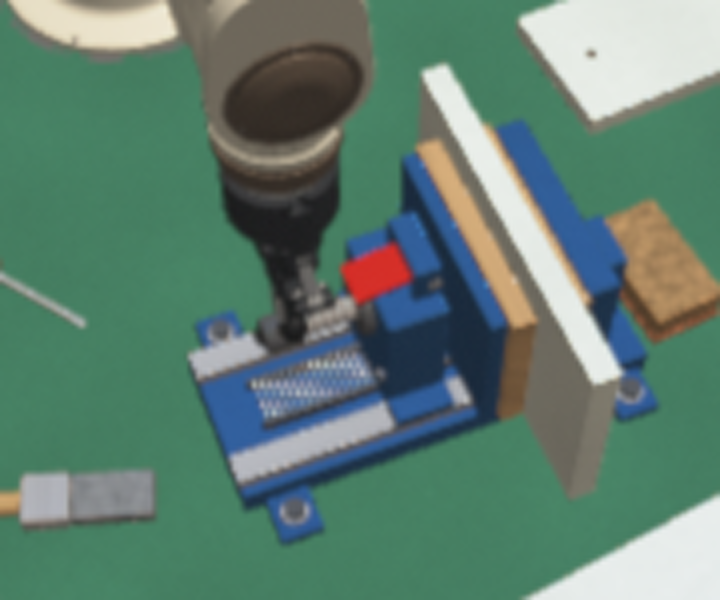

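```bash
python3 -m handwheel '[[0,0,0,0.0072,0.001,0,1],[0,0,0,0.0116,0.0065,0,1],[0,0,0,0.0158,0.0115,0,1],[0,0,0,0.0202,0.0155,0,1],[0,0,0,0.0252,0.0195,0,1],[0,0,0,0.0302,0.0225,0,1],[0,0,0,0.0302,0.0225,0,1]]'
cat > m.py <<'E'
from h import *
from workcell import bot
def m(hub=(.5355,-.0793,.13)):
    o=bot.get_obs();R,tc=toolpose(o);tip=tc+.019*R[:,0]
    d=tip-np.array(hub);f=o["wrist_force"]
    print("t",o["time"],"tip out %.4f along %.4f up %.4f"%(-d@VY,d@VX,d[2]),"F out %.1f along %.1f up %.1f"%(-f@VY,f@VX,f[2]))
    return o
if __name__=="__main__": m()
E
python3 m.py
```

```text
time: 11.38
ee_pos: [0.5966, -0.0851, 0.1995]
tcp_rot: [87.1, 89.5, -8.2]
wrist_force: [9.2, -1.1, 13.5]
opening: -0.0
t 11.375 tip out 0.0615 along -0.0002 up 0.0505 F out 9.2 along -0.3 up 13.5
```

Run:
```python
from m import *
o=m(); p=bot.camera("wrist")
hub=np.array([.5355,-.0793,.13])
cv2.imwrite("pics/k_w.png",p["frame"][:,:,::-1])
for th in (40,45,50,55): 
    a=np.radians(th);print(th,proj(p,hub-VY*.07*np.sin(a)+[0,0,.07*np.cos(a)],o), proj(p,hub+VY*.07*np.sin(a)-[0,0,.07*np.cos(a)],o))
print([(d["conf"],d["centre"][0]*560,d["centre"][1]*420) for d in bot.tip_of("ball_a",p)])
```

```text
t 11.375 tip out 0.0615 along -0.0002 up 0.0505 F out 9.2 along -0.3 up 13.5
40 [241.22789779 274.83692501] [134.45358141 207.14866719]
45 [251.84443888 270.55817955] [126.12466948 208.75152876]
50 [261.16926509 266.13385088] [117.81951559 210.55801755]
55 [269.1777197  261.63492263] [109.56922588 212.57255675]
[(0.81, 270.984, 261.996), (0.73, 109.816, 207.816)]
```

View pics/k_w.png

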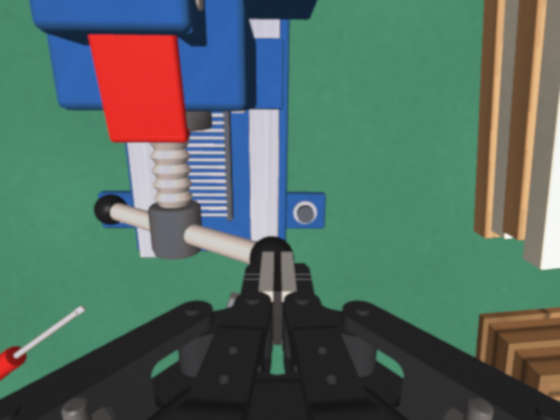

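```bash
python3 -m handwheel '[[0,0,0,0,0.0065,0,1],[0,0,0,0.005,0.0085,0,1],[0,0,0,0.0090,0.0105,0,1],[0,0,0,0.0130,0.0120,0,1],[0,0,0,0.0170,0.0130,0,1],[0,0,0,0.0170,0.0130,0,1]]'
python3 m.py
```

```text
time: 12.22
ee_pos: [0.6095, -0.0866, 0.1821]
tcp_rot: [81.0, 89.5, -14.2]
wrist_force: [9.8, -3.6, 9.4]
opening: 0.0002
t 12.225 tip out 0.0745 along -0.0006 up 0.0331 F out 10.1 along -2.7 up 9.4
```

```bash
python3 -m handwheel '[[0,0,0,-0.010,0,0,1],[0,0,0,-0.010,-0.0201,0,1],[0,0,0,-0.010,-0.0205,0,1],[0,0,0,0.003,-0.0205,0,1],[0,0,0,0.009,-0.0205,0,1],[0,0,0,0.013,-0.0205,0,1],[0,0,0,0.013,-0.0205,0,1]]'
python3 m.py
```

```text
time: 13.1
ee_pos: [0.5875, -0.084, 0.1669]
tcp_rot: [88.0, 89.9, -7.2]
wrist_force: [2.5, 0.6, 5.9]
opening: 0.0001
t 13.1 tip out 0.0522 along 0.0000 up 0.0179 F out 2.4 along 0.8 up 5.9
```

```bash
python3 -m handwheel '[[0,0,0,0.003,0,0,1],[0,0,0,0.006,0,0,1],[0,0,0,0.009,0,0,1],[0,0,0,0.012,0,0,1]]'
python3 m.py
python3 -m handwheel '[[0,0,0,0.003,0,0,1],[0,0,0,0.006,0,0,1],[0,0,0,0.009,0,0,1]]'
python3 m.py
```

```text
time: 13.6
ee_pos: [0.5885, -0.084, 0.1559]
tcp_rot: [90.2, 89.7, -5.0]
wrist_force: [3.3, 0.8, 10.7]
opening: -0.0002
t 13.6 tip out 0.0533 along 0.0001 up 0.0069 F out 3.2 along 1.1 up 10.7
time: 13.98
ee_pos: [0.5887, -0.0839, 0.1471]
tcp_rot: [93.0, 89.7, -2.2]
wrist_force: [6.0, 1.7, 11.3]
opening: 0.0001
t 13.975 tip out 0.0535 along 0.0002 up -0.0019 F out 5.8 along 2.3 up 11.3
```

```bash
python3 -m handwheel '[[0,0,0,0.003,-0.001,0,1],[0,0,0,0.006,-0.002,0,1],[0,0,0,0.009,-0.003,0,1],[0,0,0,0.012,-0.004,0,1]]'
python3 m.py
python3 -m handwheel '[[0,0,0,0.003,-0.001,0,1],[0,0,0,0.006,-0.002,0,1],[0,0,0,0.009,-0.003,0,1]]'
python3 m.py
```

```text
time: 14.48
ee_pos: [0.5857, -0.0836, 0.1352]
tcp_rot: [93.5, 89.6, -1.7]
wrist_force: [12.0, -0.3, 8.0]
opening: -0.0
t 14.475 tip out 0.0505 along 0.0003 up -0.0138 F out 12.0 along 0.8 up 8.0
time: 14.85
ee_pos: [0.5822, -0.0831, 0.1259]
tcp_rot: [97.5, 89.6, 2.3]
wrist_force: [9.0, 2.3, 8.1]
opening: 0.0005
t 14.85 tip out 0.0470 along 0.0005 up -0.0231 F out 8.8 along 3.1 up 8.1
```

```bash
python3 -m handwheel '[[0,0,0,0.003,-0.002,0,1],[0,0,0,0.0055,-0.0045,0,1],[0,0,0,0.008,-0.007,0,1],[0,0,0,0.010,-0.0095,0,1],[0,0,0,0.010,-0.0095,0,1]]'
python3 - <<'E'
from m import *
o=m(); p=bot.camera("wrist")
hub=np.array([.5355,-.0793,.13])
cv2.imwrite("pics/l_w.png",p["frame"][:,:,::-1])
for th in (120,125,130,135,140,145): 
    a=np.radians(th);print(th,proj(p,hub-VY*.07*np.sin(a)+[0,0,.07*np.cos(a)],o), proj(p,hub+VY*.07*np.sin(a)-[0,0,.07*np.cos(a)],o))
print([(d["conf"],d["centre"][0]*560,d["centre"][1]*420) for d in bot.tip_of("ball_a",p)])
E
```

```text
time: 15.48
ee_pos: [0.5745, -0.0822, 0.1166]
tcp_rot: [96.2, 89.4, 1.0]
wrist_force: [19.1, 2.6, 7.1]
opening: 0.0001
t 15.475 tip out 0.0393 along 0.0007 up -0.0324 F out 18.8 along 4.4 up 7.1
120 [323.389728   270.44693496] [-93.72690326 392.69645991]
125 [315.09292429 265.53112351] [-101.690717    409.02941749]
130 [306.4546395  261.17147658] [-107.39192333  426.17063816]
135 [297.51827883 257.331784  ] [-110.30957565  443.91373521]
140 [288.31835483 253.97995982] [-109.89186566  461.96495336]
145 [278.88185749 251.08791912] [-105.58913736  479.93359683]
[(0.95, 286.776, 253.38599999999997)]
```

View pics/l_w.png

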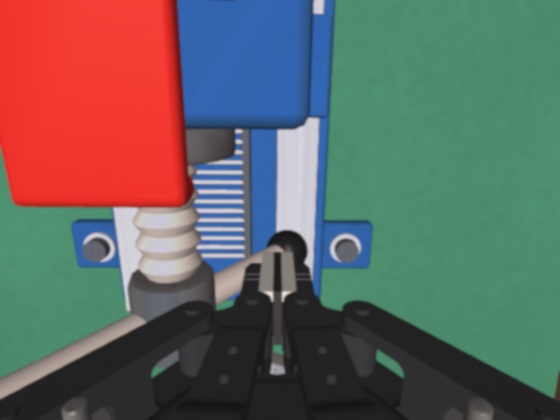

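```bash
python3 -m handwheel '[[0,0,0,-0.004,0.012,0,1],[0,0,0,-0.050,0.020,0,1],[0,0,0,-0.100,0.010,0,1],[0,0,0,-0.136,-0.05,0,1],[0,0,0,-0.136,-0.1031,0,1],[0,0,0,-0.110,-0.1031,0,1],[0,0,0,-0.081,-0.1031,0,1],[0,0,0,-0.081,-0.1031,0,1]]'
python3 - <<'E'
from m import *
o=m(); p=bot.camera("wrist");s=bot.camera("side")
hub=np.array([.5355,-.0793,.13])
cv2.imwrite("pics/n_w.png",p["frame"][:,:,::-1])
cv2.imwrite("pics/n_s.png",cv2.resize(s["frame"][150:300,190:370,::-1],None,fx=4,fy=4,interpolation=cv2.INTER_CUBIC))
for th in (-30,-35,-40,-45): 
    a=np.radians(th);print(th,proj(p,hub-VY*.07*np.sin(a)+[0,0,.07*np.cos(a)],o), proj(p,hub+VY*.07*np.sin(a)-[0,0,.07*np.cos(a)],o))
print([(d["conf"],d["centre"][0]*560,d["centre"][1]*420) for d in bot.tip_of("ball_a",p)])
print(proj(p,hub,o),[(d["conf"],d["centre"][0]*560,d["centre"][1]*420) for d in bot.tip_of("bar_centre",p)])
E
```

```text
time: 16.58
ee_pos: [0.4663, -0.0729, 0.1933]
tcp_rot: [-92.2, 89.8, 172.5]
wrist_force: [0.3, -0.2, 0.0]
opening: -0.0001
t 16.575 tip out -0.0696 along 0.0001 up 0.0443 F out 0.4 along -0.2 up 0.0
-30 [361.62671445 290.66027408] [417.51026298 207.31662078]
-35 [347.5896896  286.57695149] [426.18004838 208.59015706]
-40 [334.71100656 282.17110905] [434.91254713 210.06911075]
-45 [323.10555039 277.53308327] [443.68544348 211.75822261]
[(0.95, 430.91999999999996, 208.488), (0.73, 340.704, 281.82)]
[397.7196072  236.83202554] [(0.6, 398.21599999999995, 234.99)]
```

View pics/n_w.png

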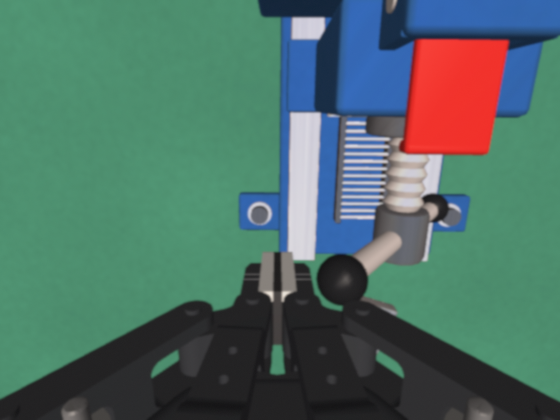

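View pics/n_s.png

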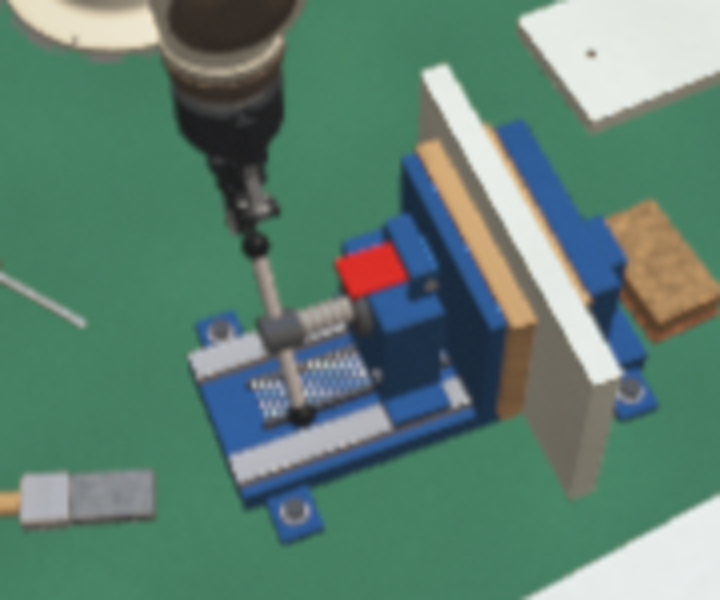

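```bash
python3 -m handwheel '[[0,0,0,0,0.006,0,1],[0,0,0,0,0.009,0,1],[0,0,0,0,0.012,0,1],[0,0,0,0,0.015,0,1]]'
python3 m.py
python3 -m handwheel '[[0,0,0,0,0.003,0,1],[0,0,0,0,0.006,0,1],[0,0,0,0,0.009,0,1]]'
python3 m.py
```

```text
time: 17.27
ee_pos: [0.4777, -0.0741, 0.1999]
tcp_rot: [-84.1, 89.6, -179.3]
wrist_force: [-45.7, 3.5, 48.5]
opening: -0.0001
t 17.275 tip out -0.0582 along -0.0001 up 0.0509 F out -45.8 along -0.6 up 48.5
time: 17.65
ee_pos: [0.4867, -0.075, 0.2051]
tcp_rot: [-17.8, 89.9, -113.1]
wrist_force: [-55.7, 5.9, 81.8]
opening: 0.0001
t 17.65 tip out -0.0490 along -0.0001 up 0.0561 F out -56.0 along 0.8 up 81.8
```

```bash
python3 -m handwheel '[[0,0,0,-0.006,-0.006,0,1],[0,0,0,-0.012,-0.015,0,1],[0,0,0,-0.012,-0.024,0,1],[0,0,0,-0.012,-0.024,0,1]]'
python3 - <<'E'
from m import *
o=m(); p=bot.camera("wrist");s=bot.camera("side")
hub=np.array([.5355,-.0793,.13])
cv2.imwrite("pics/o_w.png",p["frame"][:,:,::-1])
cv2.imwrite("pics/o_s.png",cv2.resize(s["frame"][150:300,190:370,::-1],None,fx=4,fy=4,interpolation=cv2.INTER_CUBIC))
for th in (-25,-30,-35,-40,-45): 
    a=np.radians(th);print(th,proj(p,hub-VY*.07*np.sin(a)+[0,0,.07*np.cos(a)],o), proj(p,hub+VY*.07*np.sin(a)-[0,0,.07*np.cos(a)],o))
print([(d["conf"],d["centre"][0]*560,d["centre"][1]*420) for d in bot.tip_of("ball_a",p)])
print(proj(p,hub,o),[(d["conf"],d["centre"][0]*560,d["centre"][1]*420) for d in bot.tip_of("bar_centre",p)])
E
```

```text
time: 18.15
ee_pos: [0.4669, -0.073, 0.2074]
tcp_rot: [-77.4, 90.0, -172.6]
wrist_force: [0.7, -0.1, -0.4]
opening: 0.0001
t 18.15 tip out -0.0689 along -0.0000 up 0.0584 F out 0.7 along 0.0 up -0.4
-25 [366.46792458 277.20119424] [400.96225102 201.01215468]
-30 [352.92930969 274.18105916] [409.03352031 201.97029185]
-35 [340.2623501  270.80164642] [417.15889932 203.1081225 ]
-40 [328.61066327 267.13599687] [425.31701777 204.42882128]
-45 [318.07964265 263.2565391 ] [433.48385437 205.93581402]
[(0.86, 402.08, 199.92), (0.7, 368.816, 272.412)]
[388.65125791 228.20395223] [(0.67, 391.49600000000004, 222.89399999999998)]
```

View pics/o_w.png

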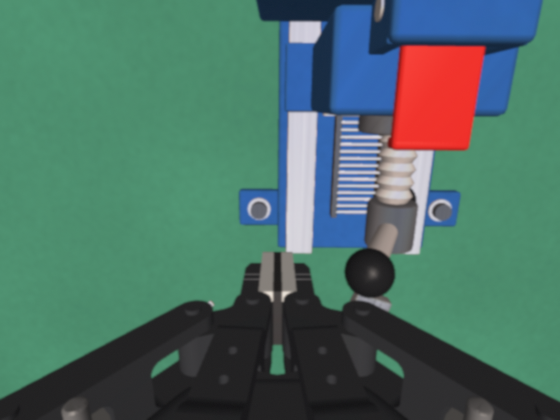

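View pics/o_s.png

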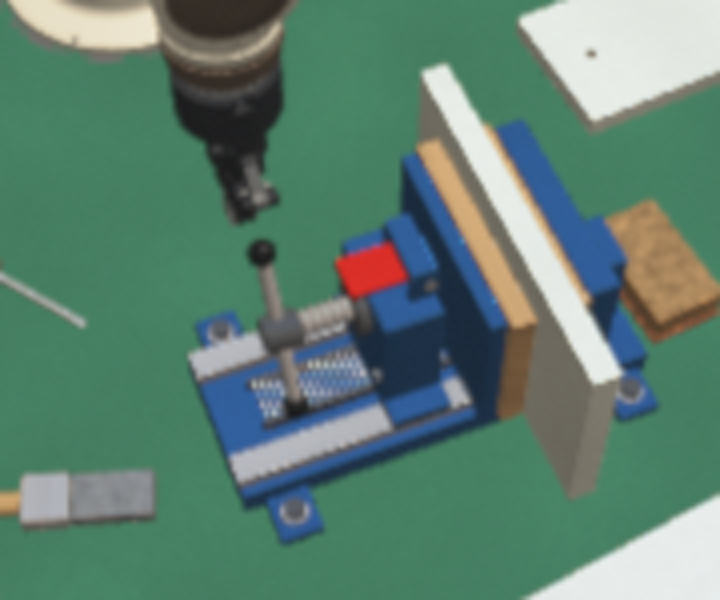

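```bash
python3 -m handwheel '[[0,0,0,0,0.010,0,1],[0,0,0,0,0.018,0,1],[0,0,0,0,0.020,0,1],[0,0,0,0,0.022,0,1],[0,0,0,0,0.022,0,1]]'
python3 m.py
```

```text
time: 18.98
ee_pos: [0.488, -0.075, 0.2084]
tcp_rot: [-85.6, 89.8, 179.2]
wrist_force: [-12.3, 1.8, 10.0]
opening: 0.0001
t 18.975 tip out -0.0478 along -0.0000 up 0.0594 F out -12.4 along 0.7 up 10.0
```

```bash
python3 -m handwheel '[[0,0,0,-0.002,0.001,0,1],[0,0,0,-0.003,0.003,0,1],[0,0,0,-0.004,0.005,0,1],[0,0,0,-0.0045,0.007,0,1],[0,0,0,-0.0045,0.007,0,1]]'
python3 m.py
```

```text
time: 19.6
ee_pos: [0.4954, -0.0756, 0.2123]
tcp_rot: [-89.2, 89.8, 175.6]
wrist_force: [-8.8, 1.5, 4.4]
opening: -0.0002
t 19.6 tip out -0.0403 along 0.0000 up 0.0633 F out -8.9 along 0.7 up 4.4
```

```bash
python3 -m handwheel '[[0,0,0,-0.0012,0.003,0,1],[0,0,0,-0.0022,0.006,0,1],[0,0,0,-0.0030,0.0095,0,1],[0,0,0,-0.0035,0.0135,0,1]]'
python3 m.py
```

```text
time: 20.1
ee_pos: [0.509, -0.0768, 0.2164]
tcp_rot: [-87.2, 89.9, 177.6]
wrist_force: [-8.4, 1.3, 10.4]
opening: 0.0002
t 20.1 tip out -0.0267 along 0.0000 up 0.0674 F out -8.5 along 0.5 up 10.4
```

```bash
python3 -m handwheel '[[0,0,0,-0.0015,0.003,0,1],[0,0,0,-0.0018,0.0065,0,1],[0,0,0,-0.0018,0.0100,0,1],[0,0,0,-0.0015,0.0135,0,1]]'
python3 m.py
python3 - <<'E'
from m import *
o=m(); p=bot.camera("wrist")
hub=np.array([.5355,-.0793,.13])
cv2.imwrite("pics/q_w.png",p["frame"][:,:,::-1])
for th in (-5,0,5,10): 
    a=np.radians(th);print(th,proj(p,hub-VY*.07*np.sin(a)+[0,0,.07*np.cos(a)],o), proj(p,hub+VY*.07*np.sin(a)-[0,0,.07*np.cos(a)],o))
print([(d["conf"],d["centre"][0]*560,d["centre"][1]*420) for d in bot.tip_of("ball_a",p)])
E
```

```text
time: 20.6
ee_pos: [0.5228, -0.0782, 0.218]
tcp_rot: [-70.6, 89.9, -165.9]
wrist_force: [-6.8, 0.5, 10.1]
opening: 0.0001
t 20.6 tip out -0.0128 along -0.0001 up 0.0690 F out -6.8 along -0.1 up 10.1
t 20.6 tip out -0.0128 along -0.0001 up 0.0690 F out -6.8 along -0.1 up 10.1
-5 [292.45703168 272.50943079] [300.16665118 195.5318686 ]
0 [305.87290366 272.80616077] [292.96023154 195.44446267]
5 [319.19991723 272.55520457] [285.78094319 195.51516969]
10 [332.20730845 271.76343488] [278.64561742 195.74421871]
[(0.85, 321.608, 268.296), (0.65, 284.48, 192.696)]
```

View pics/q_w.png

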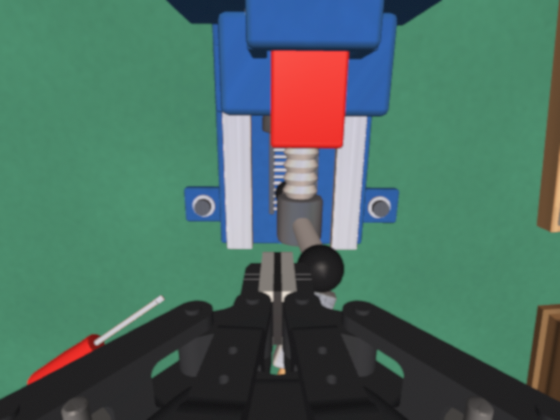

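```bash
python3 -m handwheel '[[0,0,0,-0.0015,0.003,0,1],[0,0,0,-0.0012,0.0065,0,1],[0,0,0,-0.0005,0.0100,0,1],[0,0,0,0.0005,0.0130,0,1]]'
python3 m.py
python3 -m handwheel '[[0,0,0,0.001,0.003,0,1],[0,0,0,0.0022,0.006,0,1],[0,0,0,0.0035,0.009,0,1]]'
python3 m.py
```

```text
time: 21.2
ee_pos: [0.536, -0.0794, 0.2176]
tcp_rot: [-18.3, 90.0, -113.5]
wrist_force: [-5.4, -0.1, 9.9]
opening: 0.0
t 21.2 tip out 0.0005 along -0.0001 up 0.0686 F out -5.4 along -0.6 up 9.9
time: 21.58
ee_pos: [0.5457, -0.0804, 0.2152]
tcp_rot: [78.2, 89.8, -17.1]
wrist_force: [-2.5, -1.0, 14.8]
opening: -0.0004
t 21.575 tip out 0.0104 along -0.0002 up 0.0662 F out -2.4 along -1.2 up 14.8
```

```bash
python3 -m handwheel '[[0,0,0,0.001,0.0025,0,1],[0,0,0,0.003,0.006,0,1],[0,0,0,0.0055,0.009,0,1],[0,0,0,0.0085,0.0125,0,1]]'
python3 m.py
python3 -m handwheel '[[0,0,0,0.003,0.003,0,1],[0,0,0,0.0065,0.006,0,1],[0,0,0,0.010,0.0085,0,1]]'
python3 - <<'E'
from m import *
o=m(); p=bot.camera("wrist")
hub=np.array([.5355,-.0793,.13])
cv2.imwrite("pics/r_w.png",p["frame"][:,:,::-1])
for th in (35,40,45,50): 
    a=np.radians(th);print(th,proj(p,hub-VY*.07*np.sin(a)+[0,0,.07*np.cos(a)],o), proj(p,hub+VY*.07*np.sin(a)-[0,0,.07*np.cos(a)],o))
print([(d["conf"],d["centre"][0]*560,d["centre"][1]*420) for d in bot.tip_of("ball_a",p)])
E
```

```text
time: 22.08
ee_pos: [0.5589, -0.0815, 0.2072]
tcp_rot: [85.2, 89.7, -10.1]
wrist_force: [-0.9, 0.5, 13.9]
opening: 0.0001
t 22.075 tip out 0.0236 along -0.0001 up 0.0582 F out -1.0 along 0.4 up 13.9
time: 22.45
ee_pos: [0.5664, -0.0822, 0.1958]
tcp_rot: [78.3, 89.9, -16.9]
wrist_force: [-4.5, 0.9, 7.9]
opening: 0.0001
t 22.45 tip out 0.0311 along -0.0001 up 0.0468 F out -4.6 along 0.5 up 7.9
35 [299.03229048 283.14089174] [182.80056321 207.02134586]
40 [309.54000179 278.93378571] [174.93044489 208.44369945]
45 [318.69293755 274.49154486] [167.13120422 210.07063526]
50 [326.46021183 269.89592704] [159.43114016 211.90686544]
[(0.93, 325.304, 268.506), (0.81, 165.81599999999997, 209.286)]
```

View pics/r_w.png

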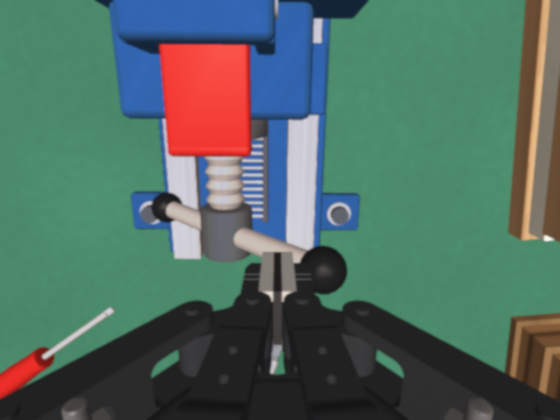

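```bash
python3 -m handwheel '[[0,0,0,0.003,0.0025,0,1],[0,0,0,0.0065,0.005,0,1],[0,0,0,0.010,0.007,0,1],[0,0,0,0.0135,0.009,0,1]]'
python3 m.py
python3 -m handwheel '[[0,0,0,0.003,0.002,0,1],[0,0,0,0.0065,0.0035,0,1],[0,0,0,0.010,0.005,0,1]]'
python3 m.py
```

```text
time: 23.05
ee_pos: [0.5752, -0.083, 0.1822]
tcp_rot: [70.1, 90.0, -25.1]
wrist_force: [-4.0, -0.3, 9.7]
opening: 0.0
t 23.05 tip out 0.0399 along -0.0001 up 0.0332 F out -4.0 along -0.6 up 9.7
time: 23.42
ee_pos: [0.5807, -0.0835, 0.173]
tcp_rot: [81.5, 89.8, -13.7]
wrist_force: [-3.0, -0.9, 13.4]
opening: 0.0003
t 23.425 tip out 0.0455 along -0.0001 up 0.0240 F out -2.9 along -1.2 up 13.4
```

```bash
python3 -m handwheel '[[0,0,0,0,0,0,1],[0,0,0,0,0,0,1]]'
python3 - <<'E'
from m import *
o=m(); p=bot.camera("wrist")
hub=np.array([.5355,-.0793,.13])
cv2.imwrite("pics/s_w.png",p["frame"][:,:,::-1])
for th in (60,65,70,75): 
    a=np.radians(th);print(th,proj(p,hub-VY*.07*np.sin(a)+[0,0,.07*np.cos(a)],o), proj(p,hub+VY*.07*np.sin(a)-[0,0,.07*np.cos(a)],o))
print([(d["conf"],d["centre"][0]*560,d["centre"][1]*420) for d in bot.tip_of("ball_a",p)])
E
python3 -m handwheel '[[0,0,0,0.002,0.0005,0,1],[0,0,0,0.002,0.0005,0,1]]'
python3 m.py
python3 -m handwheel '[[0,0,0,0.002,0.0005,0,1],[0,0,0,0.002,0.0005,0,1]]'
python3 m.py
```

```text
time: 23.68
ee_pos: [0.5808, -0.0835, 0.1727]
tcp_rot: [81.6, 89.9, -13.6]
wrist_force: [-1.8, -0.5, 8.8]
opening: -0.0001
t 23.675 tip out 0.0455 along -0.0001 up 0.0237 F out -1.8 along -0.6 up 8.8
60 [313.34927071 283.93431314] [107.29944434 227.69699607]
65 [318.46950387 277.8019383 ] [ 98.41636226 230.74690661]
70 [322.13023627 271.84813554] [ 89.69202412 234.09059909]
75 [324.43785131 266.11953954] [ 81.18274768 237.73571794]
[(0.96, 89.992, 228.984), (0.83, 326.424, 268.59)]
time: 24.02
ee_pos: [0.5815, -0.0836, 0.1711]
tcp_rot: [83.0, 89.8, -12.3]
wrist_force: [-1.7, -1.1, 11.2]
opening: -0.0
t 24.025 tip out 0.0462 along -0.0001 up 0.0221 F out -1.6 along -1.2 up 11.2
time: 24.28
ee_pos: [0.5821, -0.0837, 0.1693]
tcp_rot: [83.4, 89.8, -11.9]
wrist_force: [-0.7, 0.3, 13.2]
opening: 0.0001
t 24.275 tip out 0.0469 along -0.0001 up 0.0203 F out -0.7 along 0.2 up 13.2
```

View pics/s_w.png

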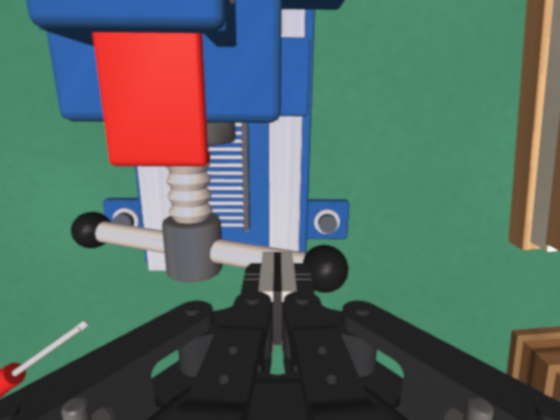

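```bash
python3 -m handwheel '[[0,0,0,-0.010,-0.002,0,1],[0,0,0,-0.018,0.0,0,1],[0,0,0,-0.018,0.0195,0,1],[0,0,0,-0.018,0.0195,0,1],[0,0,0,-0.012,0.0195,0,1],[0,0,0,-0.0105,0.0195,0,1],[0,0,0,-0.0105,0.0195,0,1]]'
python3 - <<'E'
from m import *
o=m(); p=bot.camera("wrist")
hub=np.array([.5355,-.0793,.13])
cv2.imwrite("pics/u_w.png",p["frame"][:,:,::-1])
for th in (65,70,75,80): 
    a=np.radians(th);print(th,proj(p,hub-VY*.07*np.sin(a)+[0,0,.07*np.cos(a)],o), proj(p,hub+VY*.07*np.sin(a)-[0,0,.07*np.cos(a)],o))
print([(d["conf"],d["centre"][0]*560,d["centre"][1]*420) for d in bot.tip_of("ball_a",p)])
E
```

```text
time: 25.15
ee_pos: [0.6003, -0.0853, 0.1787]
tcp_rot: [84.1, 89.9, -11.1]
wrist_force: [1.0, 0.8, 4.9]
opening: 0.0004
t 25.15 tip out 0.0651 along -0.0001 up 0.0297 F out 0.9 along 0.9 up 4.9
65 [274.18169601 271.59572151] [ 71.875183   227.45285806]
70 [279.19617928 266.06194812] [ 62.69966954 230.61640923]
75 [282.85976131 260.72405109] [ 53.68505533 234.06000114]
80 [285.26651697 255.61592637] [ 44.89551672 237.78816306]
[(0.58, 57.175999999999995, 228.9)]
```

View pics/u_w.png

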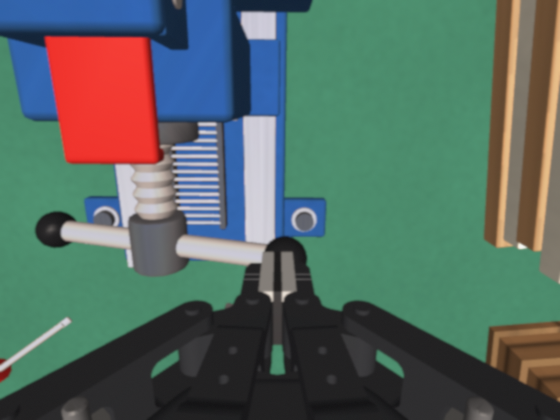

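```bash
for i in 1; do python3 -m handwheel '[[0,0,0,0.0007,0,0,1],[0,0,0,0.0007,0,0,1]]' >/dev/null; python3 m.py; done
python3 -m handwheel '[[0,0,0,0.0007,0,0,1],[0,0,0,0.0007,0,0,1]]' >/dev/null; python3 m.py
python3 -m handwheel '[[0,0,0,0.0007,0,0,1],[0,0,0,0.0007,0,0,1]]' >/dev/null; python3 m.py
```

```text
t 25.5 tip out 0.0652 along -0.0000 up 0.0296 F out 1.4 along 0.1 up 8.4
t 25.75 tip out 0.0653 along -0.0000 up 0.0292 F out 0.3 along 0.9 up 10.7
t 26.0 tip out 0.0655 along -0.0001 up 0.0287 F out 2.1 along 0.5 up 10.0
```

```bash
python3 -m handwheel '[[0,0,0,0.001,0,0,1],[0,0,0,0.002,0.0004,0,1],[0,0,0,0.003,0.0008,0,1],[0,0,0,0.004,0.001,0,1]]' >/dev/null; python3 m.py
python3 -m handwheel '[[0,0,0,0.0007,0.0003,0,1],[0,0,0,0.0007,0.0003,0,1]]' >/dev/null; python3 m.py
python3 -m handwheel '[[0,0,0,0.0007,0.0003,0,1],[0,0,0,0.0007,0.0003,0,1]]' >/dev/null; python3 m.py
```

```text
t 26.5 tip out 0.0669 along -0.0001 up 0.0250 F out 2.4 along 0.1 up 12.6
t 26.75 tip out 0.0672 along -0.0001 up 0.0242 F out 1.9 along 0.0 up 11.3
t 27.0 tip out 0.0675 along -0.0001 up 0.0235 F out 3.0 along 0.5 up 10.9
```

```bash
python3 -m handwheel '[[0,0,0,0.001,0.0004,0,1],[0,0,0,0.002,0.0009,0,1],[0,0,0,0.003,0.0013,0,1],[0,0,0,0.0035,0.0016,0,1]]' >/dev/null; python3 m.py
python3 -m handwheel '[[0,0,0,0.0007,0.0004,0,1],[0,0,0,0.0007,0.0004,0,1]]' >/dev/null; python3 m.py
python3 -m handwheel '[[0,0,0,0.0007,0.0004,0,1],[0,0,0,0.0007,0.0004,0,1]]' >/dev/null; python3 m.py
```

```text
t 27.5 tip out 0.0687 along -0.0001 up 0.0199 F out 0.7 along -0.2 up 11.8
t 27.75 tip out 0.0690 along -0.0001 up 0.0190 F out 0.5 along 0.0 up 11.1
t 28.0 tip out 0.0692 along -0.0001 up 0.0182 F out -1.2 along -0.3 up 11.5
```

```bash
python3 -m handwheel '[[0,0,0,-0.010,0.0,0,1],[0,0,0,-0.060,0,0,1],[0,0,0,-0.120,0,0.02,1],[0,0,0,-0.150,0,0.08,1],[0,0,0,-0.150,0,0.14,1],[0,0,0,-0.150,0,0.18,1],[0,0,0,-0.150,0,0.18,1]]'
python3 - <<'E'
from m import *
o=m(); p=bot.camera("wrist");s=bot.camera("side");t=bot.camera("top")
cv2.imwrite("pics/z_w.png",p["frame"][:,:,::-1])
cv2.imwrite("pics/z_s.png",cv2.resize(s["frame"][150:300,190:370,::-1],None,fx=4,fy=4,interpolation=cv2.INTER_CUBIC))
cv2.imwrite("pics/z_t.png",cv2.resize(t["frame"][100:240,190:350,::-1],None,fx=4,fy=4,interpolation=cv2.INTER_CUBIC))
E
```

```text
time: 28.88
ee_pos: [0.5868, -0.2677, 0.3146]
tcp_rot: [-90.0, 89.9, 174.6]
wrist_force: [-0.2, 1.1, -0.0]
opening: -0.0001
t 28.875 tip out 0.0682 along -0.1829 up 0.1656 F out -0.3 along 1.1 up -0.0
```

View pics/z_w.png

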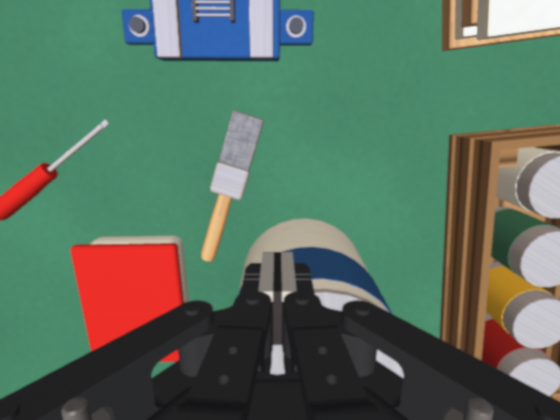

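View pics/z_s.png

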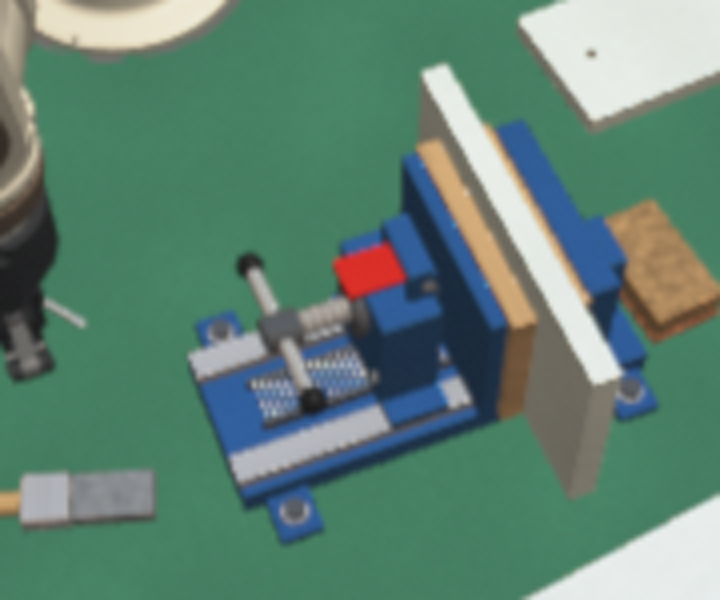

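View pics/z_t.png

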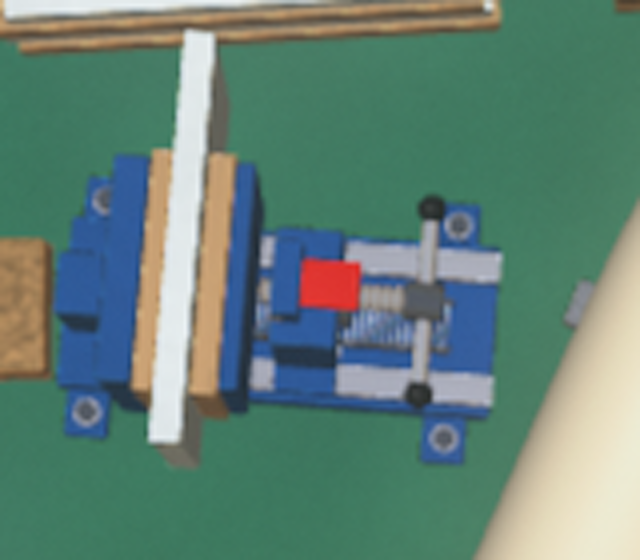

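Run:
```python
from workcell import bot
print(bot.job_done()); print(bot.get_obs()["time"])
```

```text
the job is handed in; nothing more can be done
None
the job is handed in; nothing more can be done
```

The board is clamped and the job is handed in, at about 29 s of the 72 s allowed. No verdict was reported.

**Slide:** I held the red lever fully down, with the force rising from 18 to 27 N during the slide. I slid the carriage about 45 mm. The push went from about 8 N to 23 N when the board met the rear jaw, so I stopped and let the lever spring back up.

**Screwing up:** I turned the bar clockwise about 230° in all. It took roughly 7 N at the ball while running free, and the jaw began to bite in about the last 35°. I stopped when a slow push on the ball took about 11 N, which I estimate at around 200 N on the board, though I could not measure the jaw force directly.

**Last checks:** In the final pictures the lever is up, the board stands between both wood faces, and the nearby things show no visible shift. The arm is clear of everything, with about 1 N at the wrist.

**Disagreements and slips:**
- Torque worked out from two different contact points disagreed by about 0.07 N m, which is roughly 50 N of clamping.
- One push on the second ball followed the arc badly and wedged. It briefly read 56 N sideways and 82 N up at the wrist, under the 120 N limit, before I backed off. I can't tell whether the gripper's body took part of that load, so I can't rule out passing its 40 N limit.
- The front and rear faces showed about 10 mm of disagreement between the top and side cameras. I used the top view, and later wrist-camera checks agreed with it.

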